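# Refit two gate blades in their drain valves

### The job

Refit the two orange gate blades from the draining stands into the two drain valves on the bench: the narrow blade in the valve with the short slot, the wide one in the valve with the long slot, each upright with its dotted pull end on top and pushed fully home to the bottom of the slot. The valve bodies can slip a little along their pipes, so feel for the slot rather than trust where it should be. Leave the other things on the bench where they are, and let go of both blades.

Things in the scene. Friction and masses are not known exactly. Their poses are not given: they have to be found in the camera images.
- narrow_blade: orange gate blade, flat plastic, 40 mm wide, 8 thick, 115 tall, black dot at its top (pull end) on both faces. Origin: middle of its bottom end; z runs up to the pull end, y across its width, x through its thickness. At the start it reclines at 45 degrees on its stand, top away from the robot (x points away and down), on a 24 mm wide bar; both side edges are free
- narrow_mount: fixed pipe mount of the narrow gate valve, base 200 x 70 x 8 mm; origin under its centre, x along the pipe, z up. Fixed grey sleeves (top at z = 58 mm) lie 45 to 100 mm either side of the centre. Between them sits the black and orange valve body, 35 mm along x, 64 along y, top at z = 57 mm, stiff on the pipe anywhere within 14 mm of the centre along x: NOT reported, look or feel for it
- narrow_mid (a point): point on the narrow mount at slot floor height (z = 22 mm), at the middle of the valve body's travel. The slot in the middle of the body's top measures 44 mm along y by 11 mm along x, 35 mm deep, and moves with the body, up to 14 mm either way. Flush with the slot's +x wall a 24 mm wide orange backstop rises 26 mm above the body's top
- narrow_stand: fixed stand with a blue base 120 x 66 x 8 mm and a steel bar leaning back at 45 degrees (away from the robot), on which the narrow blade lies; origin under the base's centre; about 115 mm high
- wide_blade: orange gate blade, flat plastic, 56 mm wide, 8 thick, 115 tall, black dot at its top (pull end) on both faces. Origin: middle of its bottom end; z runs up to the pull end, y across its width, x through its thickness. At the start it reclines at 45 degrees on its stand, top away from the robot (x points away and down), on a 24 mm wide bar; both side edges are free
- wide_mount: fixed pipe mount of the wide gate valve, base 200 x 86 x 8 mm; origin under its centre, x along the pipe, z up. Fixed grey sleeves (top at z = 58 mm) lie 45 to 100 mm either side of the centre. Between them sits the black and orange valve body, 35 mm along x, 80 along y, top at z = 57 mm, stiff on the pipe anywhere within 14 mm of the centre along x: NOT reported, look or feel for it
- wide_mid (a point): point on the wide mount at slot floor height (z = 22 mm), at the middle of the valve body's travel. The slot in the middle of the body's top measures 60 mm along y by 11 mm along x, 35 mm deep, and moves with the body, up to 14 mm either way. Flush with the slot's +x wall a 24 mm wide orange backstop rises 26 mm above the body's top
- wide_stand: fixed stand with a blue base 120 x 66 x 8 mm and a steel bar leaning back at 45 degrees (away from the robot), on which the wide blade lies; origin under the base's centre; about 115 mm high
- tape: bright green tape roll lying flat, 90 mm across, 24 mm high; bystander
- driver: screwdriver, 180 mm long, lying down; bystander
- elbow: white pipe elbow, about 65 mm each way, 38 mm high, lying down; bystander
- black_blade: worn-out black blade, 115 x 48 x 8 mm, lying flat; bystander

How it is judged:
By the outcome, as a careful person would: the job done as asked, in the order asked, and still so for the second after the job is handed in, with the robot touching nothing.
It also fails if it takes over 72 s, if anything falls off the work surface, if the arm or the gripper's body presses on something with over 40 N, if the wrist force passes 120 N, or if a joint passes its speed limit or range.

### The arm

A 6-joint arm with a two-finger parallel gripper is mounted at the origin on the work surface. World frame = base frame: x ahead of the robot, y to its left, z up, the work surface at z = 0. Lengths are in m, angles in rad, forces in N, time in s.
With the tool pointing down it reaches from about 0.35 to 0.85 m from the base axis. Payload 8.1 kg.
Tool frame: the origin (TCP) lies on the centre line of the jaws, within the pads' length; the fingertips stand robot.tips_ahead ahead of it and the grasp point (between the pads) lies 6 mm ahead of it (robot.tips_ahead is the distance from the TCP to the fingertips, in m); z points along the fingers, y is the line along which they close (so a half turn about z gives the same grasp; the last joint's range is limited). The gripper opens to 93 mm and grips with 3 to 60 N. Pads are 15 mm wide; open, the fingers measure 128 mm over their backs; the gripper's body (75 mm by 188 mm) begins 65 mm behind the grasp point.
Start: joints at [-1.222, 0.13, 1.488, -0, 1.523, -0.085], TCP at [0.252, -0.544, 0.244] pointing down, gripper open.
Joint ranges: [-2.96, 2.96], [-0.89, 2.26], [0.02, 2.5], [-1.34, 4.48], [0, 2.73], [-2.66, 2.66]. Speed limits (rad/s): [2.39, 2.39, 2.79, 3.14, 3.14, 3.14].

### API

Orientations are given as a rotation vector (axis times angle).
In Python, from plant import robot gives the robot as it stands.
- The arm moves only by the tool apply_moves, never from a script. Its arguments are lists of equal length, an entry for each row: "delta_pos": the shift along the tool's x, y, z in cm, a list of three; "twist": the turn about the tool's z in rad. A call has 1 to 8 rows; each row shifts and turns the commanded pose from where the row before left it, along the tool's axes as they then stand; what a row does not reach is not made up. A row lasts 1/8 s, in which the tool goes at most 62.5 mm and 10.7 degrees, less where a joint would pass 70% of its speed; a pose out of reach is approached as far as the arm can. A call with a gripper value outside its range is refused whole. "gripper" is the finger opening in cm, from 0 to 9.3, set as the call begins (left out, the last holds). The fingers move at their own pace and stop on an object; "squeeze" is the grip in N (left out, the last holds). Time passes only in rows, so rows that do not move let the fingers close. It gives the time, the measured TCP pose, the force, the opening and the grip force at its end, in the units of the state.
- robot.read_state(): the state, without advancing time (a new reading comes with each control period).
- robot.read_camera(name): name is "side" or "top" or "wrist"; returns a dict with "frame" (400x640x3 uint8, red, green, blue), "vertical_fov" (degrees; the focal length in pixels is half the picture's height over the tangent of half this angle, whatever the lens; pixels are square), "cx", "cy" (the principal point, pixels), "R" (3x3) and "t" (3): a world point X has camera coordinates R X + t. Camera axes: x right, y down, z forward; pixel columns grow to the right and rows downward; lengths in m; the calibration is good to about 2 mm. A picture is of the moment at which its call begins. There is no depth.
- robot.close_job(): hands the job in; it is judged then, once.
The state is a dict: "t": time; "q": joint angles; "dq": joint speeds; "joint_torque": joint torques, N m; "tool_pos": TCP position; "orientation": TCP orientation; "force": force on the tool from outside, world axes, zero at the start; "wrist_torque": the same for the moment, N m; "opening": finger opening in m; "gripper_force": force on a finger pad.
Only numpy, scipy, OpenCV 4.12 (cv2) and the standard library are available. Lean on these libraries where they do the work, as an engineer would, in place of code of your own. Each camera call takes 0.05 s, during which the arm holds its last target. There are 200 camera calls.

## Working session

There is one attempt and no reset: what is moved stays moved. The work goes in short steps, Python scripts to look and compute and a tool call to move; the robot and the scene stay as the last step left them, time stands still between calls to the robot, and variables do not carry over. Pictures are saved under pics/ and viewed, at most 10 in all, crops included, and the job is handed in when it is done.

Besides the shell and the picture viewer there is one more tool, called after "Request:" as name(argument=value, ...), one argument or row to a line, values as JSON. apply_moves: Moves the arm, as the interface text tells. Its arguments: {"type":"object","properties":{"delta_pos":{"type":"array"},"twist":{"type":"array"},"gripper":{"type":"number"},"squeeze":{"type":"number"}},"required":["delta_pos","twist"]}

```bash
mkdir -p pics; ls; python3 - <<'E'
from plant import robot
import cv2,json,numpy as np
print(robot.read_state(), robot.tips_ahead)
for n in ["side","top","wrist"]:
    d=robot.read_camera(n); cv2.imwrite(f"pics/{n}0.png",d["frame"][:,:,::-1])
    print(n,d["vertical_fov"],d["cx"],d["cy"],np.round(d["R"],4).tolist(),np.round(d["t"],4).tolist())
    np.savez(f"{n}0.npz",**d)
E
```

```text
pics
{'t': 0.0, 'q': array([-1.22241096e+00,  1.31161373e-01,  1.48927619e+00,  9.28662998e-06,
        1.52299648e+00, -8.53914983e-02]), 'dq': array([ 0.00048655, -0.00120569, -0.00067752,  0.00024488, -0.00096931,
       -0.00057663]), 'joint_torque': array([ 1.47788909e-03, -5.59838176e+01, -4.91757131e+01,  7.67371687e-02,
        3.52833420e-02, -1.16369929e-04]), 'tool_pos': array([ 0.25202897, -0.54392395,  0.24258898]), 'orientation': array([-3.06620689e+00, -6.75651825e-01,  3.64595348e-04]), 'force': array([ 0.65006876, -0.25509952,  0.04987095]), 'wrist_torque': array([-0.0084081 ,  0.01393534, -0.01650898]), 'gripper_force': 0.0, 'opening': 0.09293866748540165} 0.025
side 55.93347472665618 314.15680291700164 205.33830230157778 [[-0.9685, -0.2486, 0.0139], [-0.1629, 0.5907, -0.7903], [0.1883, -0.7677, -0.6126]] [0.494, 0.1349, 0.8551]
top 46.73351589175294 318.20422994100403 206.1087965228533 [[-0.05, -0.9987, -0.0026], [-0.976, 0.0494, -0.2119], [0.2118, -0.0081, -0.9773]] [-0.0016, 0.5302, 1.0204]
wrist 69.17056280843488 321.09859867847075 203.0778883381673 [[0.4215, -0.9068, -0.0017], [-0.871, -0.4053, 0.2777], [-0.2525, -0.1155, -0.9607]] [-0.5983, -0.033, 0.3904]
```

View pics/top0.png

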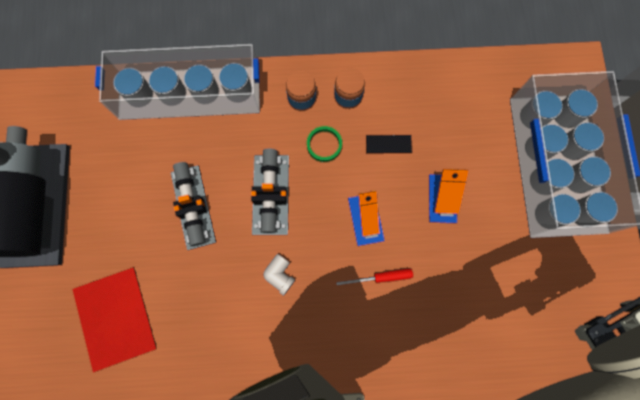

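View pics/side0.png

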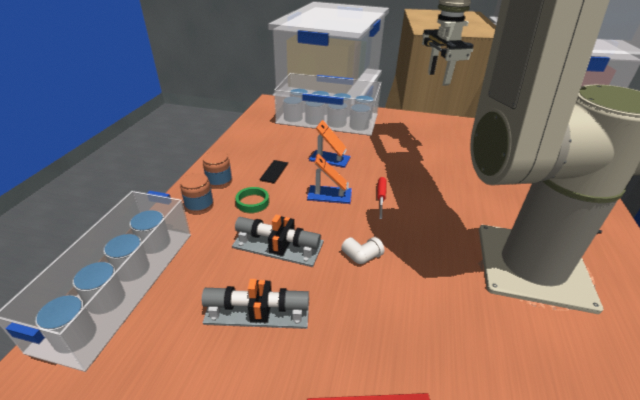

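The top view has the narrow stand at about (368,215), the wide stand at (448,195), and the valves at (193,205) and (269,192). Valve bodies are orange and black. The side view confirms this, and both blades recline away from the robot.

```bash
cat > h.py <<'E'
import numpy as np, cv2
def load(n): return dict(np.load(n+".npz"))
def f(d): return 200/np.tan(np.radians(float(d["vertical_fov"]))/2)
def ray(d,u,v):
    c=-d["R"].T@d["t"]; r=d["R"].T@np.array([(u-d["cx"])/f(d),(v-d["cy"])/f(d),1.]); return c,r/np.linalg.norm(r)
def onz(d,u,v,z):
    c,r=ray(d,u,v); return c+r*(z-c[2])/r[2]
def proj(d,X):
    p=d["R"]@np.array(X)+d["t"]; return f(d)*p[0]/p[2]+d["cx"],f(d)*p[1]/p[2]+d["cy"]
def tri(obs):
    A=np.zeros((3,3));b=np.zeros(3)
    for d,(u,v) in obs:
        c,r=ray(d,u,v);P=np.eye(3)-np.outer(r,r);A+=P;b+=P@c
    X=np.linalg.solve(A,b); return X,[np.round(np.array(proj(d,X))-o,1) for d,o in obs]
def orange(d): 
    h=cv2.cvtColor(d["frame"],cv2.COLOR_RGB2HSV); return cv2.inRange(h,(8,225,130),(20,255,255))
def snap(n,name):
    from plant import robot
    d=robot.read_camera(n); np.savez(name+".npz",**d); cv2.imwrite(f"pics/{name}.png",d["frame"][:,:,::-1]); return d
E
python3 - <<'E'
from h import *
from scipy.spatial.transform import Rotation as Ro
t=load("top0");s=load("side0");w=load("wrist0")
for n,(u,v),z in [("nstand",(367,220),.0),("wstand",(445,198),0),("n valve",(194,206),.0),("w valve",(270,194),.0)]: print(n,np.round(onz(t,u,v,z),3))
R=Ro.from_rotvec([-3.06620689e+00, -6.75651825e-01,3.6e-4]).as_matrix();p=np.array([.25203,-.54392,.24259])
print(np.round(R,3)); c=-w["R"].T@w["t"]; print("cam in tool",R.T@(c-p), "\n",np.round(w["R"]@R,3))
for n,d in (("t",t),("s",s)):
    m=orange(d); k,l,st,ce=cv2.connectedComponentsWithStats(m)
    for i in range(1,k):
        if st[i,4]>60:
            q=cv2.boxPoints(cv2.minAreaRect(np.argwhere(l==i)[:,::-1].astype(np.float32))); print(n,st[i],np.round(ce[i],1),np.round(q,1).tolist())
E
```

```text
nstand [ 0.501 -0.146  0.   ]
wstand [ 0.546 -0.341  0.   ]
n valve [ 0.557  0.276 -0.   ]
w valve [0.578 0.089 0.   ]
[[ 0.907  0.42  -0.001]
 [ 0.42  -0.907  0.002]
 [ 0.    -0.002 -1.   ]]
cam in tool [ 0.07739361 -0.00090864 -0.14060172] 
 [[ 0.001  1.    -0.   ]
 [-0.961  0.001 -0.278]
 [-0.278  0.     0.961]]
t [436 169  32  44 993] [450.9 190.4] [[435.29998779296875, 210.89999389648438], [443.0, 166.0], [467.29998779296875, 170.1999969482422], [459.6000061035156, 215.10000610351562]]
t [359 191  19  44 624] [368.9 212.7] [[358.8999938964844, 192.5], [375.6000061035156, 190.8000030517578], [379.79998779296875, 232.6999969482422], [363.0, 234.39999389648438]]
```

Request:
apply_moves(
  delta_pos=[
    [4.4, -3.5, -1.0],
    [4.4, -3.5, -1.0],
    [4.4, -3.5, -1.0],
    [4.4, -3.5, -1.0],
    [4.4, -3.5, -1.0],
    [4.4, -3.5, -1.0],
    [4.4, -3.5, -1.0],
    [4.4, -3.5, -1.0],
  ],
  twist=[0, 0, 0, 0, 0, 0, 0, 0],
)

```text
t: 1.15
tool_pos: [0.4543, -0.1406, 0.3239]
orientation: [3.068, 0.676, 0.0]
force: [0.4, 0.3, -0.7]
opening: 0.0933
gripper_force: 0.0
```

Request:
apply_moves(
  delta_pos=[
    [0, 0, 0],
    [0, 0, 0],
    [0, 0, 0],
  ],
  twist=[0.14, 0.14, 0],
)

```text
t: 1.52
tool_pos: [0.4539, -0.1421, 0.3234]
orientation: [-3.132, -0.243, 0.001]
force: [-0.2, -1.1, 1.1]
opening: 0.0929
gripper_force: 0.0
```

```bash
python3 - <<'E'
from h import *
d=snap("wrist","w1")
from plant import robot
s=robot.read_state();print(s["tool_pos"],s["orientation"],s["t"])
E
```

```text
[ 0.45380083 -0.14233198  0.32338437] [-3.13170002e+00 -2.46192990e-01  7.12959413e-04] 1.575
```

View pics/w1.png

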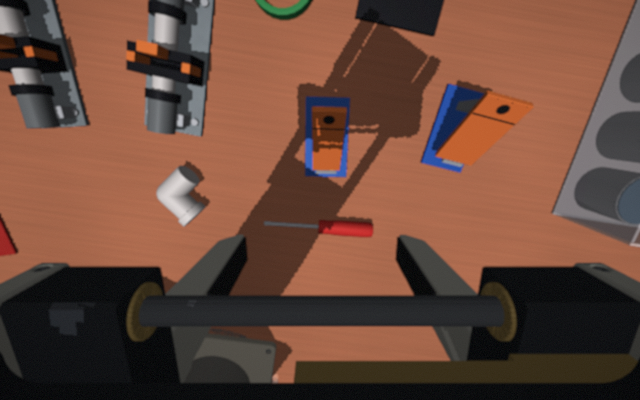

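The wrist view shows the narrow blade at (328,140) with its dot at (329,119), inside its blue base (307–349, 97–177). The wide blade is at (490,125). The valves are at the top left. I'll shift for a second view.

Request:
apply_moves(
  delta_pos=[
    [-2, 4, 1.5],
    [-2, 4, 1.5],
    [0, 0, 0],
    [0, 0, 0],
  ],
  twist=[0, 0, 0, 0],
)

```text
t: 2.08
tool_pos: [0.4266, -0.2276, 0.2938]
orientation: [-3.132, -0.242, -0.0]
force: [-0.6, -0.6, 0.6]
opening: 0.0932
gripper_force: 0.0
```

```bash
python3 - <<'E'
from h import *
snap("wrist","w2")
for n in ("w1","w2"):
    d=load(n);h=cv2.cvtColor(d["frame"],cv2.COLOR_RGB2HSV)
    print(n,"hsv blade/shadow/table",h[155,328],h[112,320],h[200,300], h[140,490])
    for nm,m in (("or",cv2.inRange(h,(8,190,60),(20,255,255))),("blue",cv2.inRange(h,(105,150,40),(125,255,255)))):
        k,l,st,ce=cv2.connectedComponentsWithStats(m)
        for i in range(1,k):
            if st[i,4]>250:
                cn=cv2.findContours((l==i).astype(np.uint8),0,2)[0][0]; hull=cv2.convexHull(cn)
                q=cv2.approxPolyDP(hull,4,True)[:,0]; print(nm,st[i],q.tolist())
E
```

```text
w1 hsv blade/shadow/table [ 10 192 193] [ 11 197  92] [  9 135  83] [ 10 191 194]
or [ 437   91   95   73 2816] [[531, 105], [470, 163], [437, 154], [487, 91]]
or [ 313  108   32   61 1484] [[344, 109], [337, 168], [315, 167], [313, 108]]
blue [ 422   85   60   86 1621] [[448, 85], [481, 94], [459, 170], [422, 161]]
blue [306  98  43  78 652] [[348, 99], [315, 175], [306, 174], [307, 98]]
w2 hsv blade/shadow/table [  9 140 171] [  9 138  83] [  9 137  84] [  9 138 177]
or [ 388   46   92   91 3788] [[479, 60], [425, 136], [388, 127], [429, 46]]
or [232  65  41  26 682] [[232, 65], [268, 66], [272, 90], [238, 89]]
or [ 239   92   42   51 1487] [[239, 92], [273, 93], [279, 142], [253, 140]]
blue [ 609   47   31   77 1219] [[610, 121], [639, 47], [639, 121]]
blue [ 376   50   46   98 1383] [[401, 50], [421, 55], [417, 147], [376, 136]]
blue [ 249   65   45   89 1410] [[291, 65], [292, 152], [250, 151], [272, 65]]
```

View pics/w2.png

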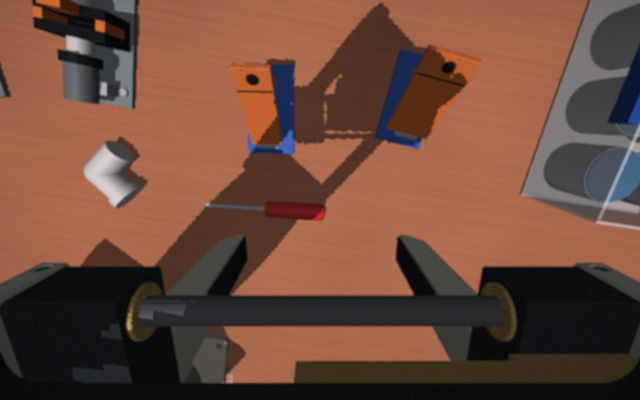

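Second view: narrow blade corners are top (232,65),(268,66) and bottom (253,140),(279,142). Wide blade corners are top (429,46),(479,60) and bottom (388,127),(425,136).

```bash
cat > b.py <<'E'
from h import *
a=load("w1");b=load("w2");t=load("top0")
P={"n":dict(TL=((313,108),(232,65)),TR=((344,109),(268,66)),BL=((315,167.5),(253,140.5)),BR=((337,168),(279,142))),
"w":dict(TL=((487,91),(429,46)),TR=((531,105),(479,60)),BL=((437,154),(388,127)),BR=((470,163),(425,136)))}
for n,q in P.items():
    X={}
    for k,(u,v) in q.items():
        X[k],e=tri([(a,u),(b,v)]); print(n,k,np.round(X[k],4),e, np.round(proj(t,X[k]),1))
    T=(X["TL"]+X["TR"])/2;B=(X["BL"]+X["BR"])/2;y=X["TL"]+X["BL"]-X["TR"]-X["BR"]
    print(n,"top",T.round(4),"bot",B.round(4),"len",np.linalg.norm(T-B),"w",np.linalg.norm(y)/2,"yaw long",np.degrees(np.arctan2(*(T-B)[1::-1])),"yaw y",np.degrees(np.arctan2(-y[0],y[1])))
for d,q in ((a,[(448,85),(481,94),(459,170),(422,161)]),(a,[(348,99),(306,98),(306,174),(347,176)]),(b,[(291,65),(292,152),(250,151)])):
    print([onz(d,u,v,.008).round(4)[:2].tolist() for u,v in q])
E
python3 b.py
```

```text
n TL [ 0.5405 -0.1182  0.116 ] [array([-0.,  0.]), array([ 0., -0.])] [358.6 193.6]
n TR [ 0.5452 -0.1535  0.1139] [array([ 0.1, -0.2]), array([-0.1,  0.2])] [374.3 190.9]
n BL [ 0.4625 -0.131   0.0481] [array([ 0. , -0.1]), array([-0. ,  0.1])] [364. 233.]
n BR [ 0.4649 -0.1633  0.0369] [array([-0.,  0.]), array([ 0., -0.])] [377.2 232. ]
n top [ 0.5428 -0.1359  0.115 ] bot [ 0.4637 -0.1471  0.0425] len 0.10793461243245413 w 0.0346532599398607 yaw long 8.108388776514571 yaw y 6.027488967576595
w TL [ 0.5894 -0.3107  0.1113] [array([-0.3,  0.3]), array([ 0.2, -0.3])] [442.5 168.7]
w TR [ 0.5817 -0.3592  0.1213] [array([ 0.2, -0.2]), array([-0.2,  0.2])] [465.8 169.6]
w BL [ 0.5073 -0.3042  0.0361] [array([-0.3,  0.4]), array([ 0.3, -0.5])] [435.2 211.4]
w BR [ 0.5029 -0.3543  0.0394] [array([-0.,  0.]), array([ 0., -0.])] [456.9 211.9]
w top [ 0.5855 -0.3349  0.1163] bot [ 0.5051 -0.3292  0.0378] len 0.11258916564390914 w 0.050088475538915794 yaw long -4.075687605874574 yaw y -6.9388537169964
[[0.6062, -0.3052], [0.6018, -0.3567], [0.4875, -0.357], [0.4922, -0.2955]]
[[0.5644, -0.1641], [0.5561, -0.1025], [0.4434, -0.1186], [0.4503, -0.1835]]
[[0.5656, -0.1638], [0.4508, -0.1799], [0.4428, -0.1194]]
```

Request:
apply_moves(
  delta_pos=[
    [2.7, -1.83, 2.4],
    [2.7, -1.83, 2.4],
    [2.7, -1.83, 2.4],
    [2.7, -1.83, 2.4],
    [0, 0, 2.0],
    [0, 0, 2.0],
    [0, 0, 2.0],
    [0, 0, 2.0],
  ],
  twist=[0, 0, 0, 0, 0, 0, 0, 0],
)

```text
t: 3.12
tool_pos: [0.5218, -0.1394, 0.1171]
orientation: [3.132, 0.241, 0.001]
force: [0.1, -0.3, 0.4]
opening: 0.0929
gripper_force: 0.0
```

Request:
apply_moves(
  delta_pos=[
    [0, 0, 1.0],
    [0, 0, 0.9],
    [0, 0, 0],
  ],
  twist=[0.01, 0, 0],
)

```text
t: 3.5
tool_pos: [0.5218, -0.1388, 0.0983]
orientation: [-3.133, -0.225, 0.001]
force: [-0.0, -0.9, -0.1]
opening: 0.0931
gripper_force: 0.0
```

Request:
apply_moves(
  delta_pos=[
    [0, 0, 0],
    [0, 0, 0],
    [0, 0, 0],
    [0, 0, 0],
    [0, 0, 0],
    [0, 0, 0],
  ],
  twist=[0, 0, 0, 0, 0, 0],
  gripper=3.0,
  squeeze=10,
)

```text
t: 4.25
tool_pos: [0.5222, -0.1387, 0.0987]
orientation: [3.133, 0.226, 0.0]
force: [0.4, 0.5, -0.2]
opening: 0.0396
gripper_force: 10.0
```

Request:
apply_moves(
  delta_pos=[
    [0, 0, -2],
    [0, 0, -4],
    [0, 0, -4],
    [0, -2.5, -3],
    [0.1, -5, -3],
    [0.1, -5, -2],
    [0.2, -5, -2],
    [0.2, -5, 0],
  ],
  twist=[0, 0, 0, 0, 0, 0, 0, 0],
)

```text
t: 5.25
tool_pos: [0.4963, 0.0864, 0.3009]
orientation: [-3.133, -0.225, -0.006]
force: [0.5, 0.5, 0.3]
opening: 0.0402
gripper_force: 10.0
```

Request:
apply_moves(
  delta_pos=[
    [0, -5, 0],
    [0, -4.5, 0],
    [0, 0, 0],
    [0, 0, 0],
  ],
  twist=[0, 0, 0, 0],
)

```text
t: 5.75
tool_pos: [0.4822, 0.1785, 0.2985]
orientation: [3.133, 0.227, -0.0]
force: [0.3, -0.2, 0.2]
opening: 0.04
gripper_force: 10.0
```

```bash
python3 - <<'E'
from h import *
d=snap("wrist","w3"); c=d["frame"][:,:,::-1]
s=snap("side","s3")["frame"][210:340,180:340,::-1]
z=np.zeros((560,640,3),np.uint8); z[:300]=c[:300]; z[300:560,:320]=cv2.resize(s,(320,260),interpolation=cv2.INTER_CUBIC)
t=snap("top","t3")["frame"][140:260,160:310,::-1]; z[300:556,320:]=cv2.resize(t,(320,256),interpolation=cv2.INTER_CUBIC)
cv2.imwrite("pics/c3.png",z)
E
```

```text
(no output)
```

View pics/c3.png

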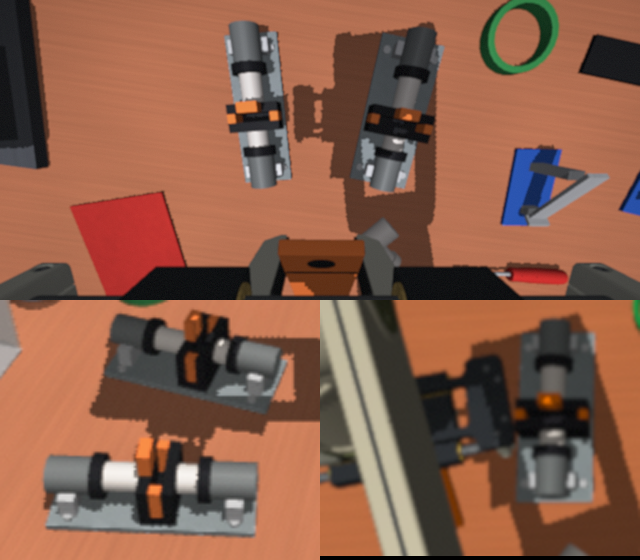

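Composite view: narrow valve (left) body is at (254,117) with its taller orange backstop at (246,106), on the side away from the robot. The wide valve body is at (400,122) with its backstop at (408,115). The blade is held between the fingers with its dot at (321,264), still reclined. Both valves have +x pointing away, so I'll turn the tool half round.

```bash
python3 - <<'E'
from h import *
d=load("w3")
for n,a,b in (("n",(279,32),(291,178)),("w",(376,36),(352,180)),("nc",(254,117),(246,106)),("wc",(400,122),(408,115))):
    z=.008 if n in"nw" else .057
    A=onz(d,*a,z);B=onz(d,*b,z);v=A-B;print(n,A.round(3),B.round(3),np.degrees(np.arctan2(v[1],v[0])))
from plant import robot
print(robot.read_state()["q"])
E
```

```text
n [0.66  0.261 0.008] [0.467 0.223 0.008] 11.329283052865478
w [0.674 0.134 0.008] [0.478 0.131 0.008] 0.7073111686979472
nc [0.549 0.275 0.057] [0.56  0.286 0.057] -136.88395652488003
wc [0.569 0.091 0.057] [0.579 0.083 0.057] 140.33449744017395
[ 2.53355917e-01 -1.19782537e-01  1.63995360e+00 -2.78665695e-04
  1.62155892e+00  1.68188832e+00]
```

Request:
apply_moves(
  delta_pos=[
    [4.0, -2.2, 1],
    [4.0, -2.2, 1],
    [4.0, -2.2, 1],
    [4.0, -2.2, 1],
    [0, 0, 0],
    [0, 0, 0],
    [0, 0, 0],
    [0, 0, 0],
  ],
  twist=[0, 0, 0, 0, -0.178, -0.178, -0.178, -0.178],
)

```text
t: 6.9
tool_pos: [0.6286, 0.2874, 0.2584]
orientation: [2.856, 1.309, -0.001]
force: [0.5, 0.7, -0.8]
opening: 0.0397
gripper_force: 10.0
```

Request:
apply_moves(
  delta_pos=[
    [0, 0, 0],
    [0, 0, 0],
    [0, 0, 0],
    [0, 0, 0],
    [0, 0, 0],
    [0, 0, 0],
    [0, 0, 0],
    [0, 0, 0],
  ],
  twist=[-0.178, -0.178, -0.178, -0.178, -0.178, -0.178, -0.178, -0.178],
)

```text
t: 7.9
tool_pos: [0.6286, 0.2873, 0.2585]
orientation: [-1.306, -2.857, 0.0]
force: [-0.1, -0.7, 0.3]
opening: 0.0395
gripper_force: 10.0
```

Request:
apply_moves(
  delta_pos=[
    [0, 0, 0],
    [0, 0, 0],
    [0, 0, 0],
    [0, 0, 0],
    [0, 0, 0],
    [0, 0, 0],
    [0, 0, 0],
    [0, 0, 0],
  ],
  twist=[-0.178, -0.178, -0.178, -0.178, -0.178, -0.178, 0, 0],
)

```text
t: 8.9
tool_pos: [0.6283, 0.2881, 0.2586]
orientation: [0.315, -3.126, 0.0]
force: [0.7, 0.2, -1.1]
opening: 0.04
gripper_force: 10.0
```

```bash
python3 - <<'E'
from h import *
d=snap("wrist","w4"); c=d["frame"][:,:,::-1]
from plant import robot
s=robot.read_state();print(s["tool_pos"],s["orientation"],s["t"],s["q"])
cv2.imwrite("pics/c4.png",cv2.resize(c[:330,200:540],None,fx=2,fy=1.8))
E
```

```text
[0.6281706  0.28828952 0.25852439] [ 3.16907346e-01 -3.12534488e+00  1.08669711e-04] 8.95 [ 3.56119331e-01  3.73988731e-01  1.17714140e+00 -1.09909459e-05
  1.59069459e+00 -1.41678475e+00]
```

View pics/c4.png

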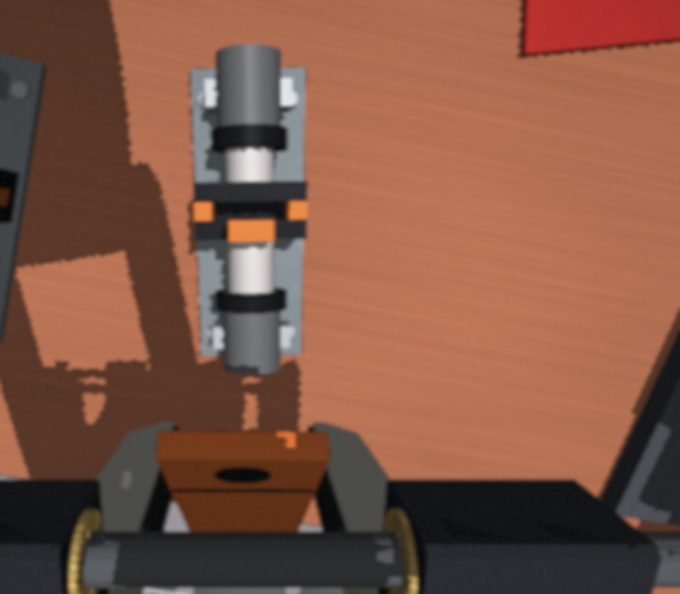

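The narrow valve lies nearly aligned in the view: orange end squares at (203,211) and (297,210) of the crop, backstop at (252,231), slot between them.

```bash
cat > v.py <<'E'
import sys
from h import *
d=load(sys.argv[1]);h=cv2.cvtColor(d["frame"],cv2.COLOR_RGB2HSV)
m=cv2.inRange(h,(8,175,60),(20,255,255));k,l,st,ce=cv2.connectedComponentsWithStats(m)
for i in range(1,k):
    x,y,w,hh,a=st[i]
    if 30<a<1500 and y<230:
        print(st[i],ce[i].round(1),"z57",onz(d,*ce[i],.057).round(4)[:2],"z83 c",onz(d,*ce[i],.083).round(4)[:2],"z83 upper edge",onz(d,ce[i][0],y-.5,.083).round(4)[:2])
E
python3 v.py w4
python3 - <<'E'
from h import *
d=load("w4")
for z,q in ((.008,[(295.5,39),(352.5,38),(350,197),(302,197)]),):
    print([onz(d,u,v,z).round(4)[:2].tolist() for u,v in q])
# black body rows
g=d["frame"].sum(2); print(g[95:140,309].tolist(), g[95:140,338].tolist()); print(onz(d,325,101.5,.057),onz(d,325,133,.057))
E
```

```text
[120  85  26  14 237] [131.3  92.2] z57 [0.5662 0.0623] z83 c [0.5652 0.0783] z83 upper edge [0.5578 0.0782]
[129 100  36  17 441] [145.9 108.1] z57 [0.5799 0.0787] z83 c [0.5779 0.0935] z83 upper edge [0.5693 0.0932]
[182 101  22  13 200] [191.7 107.8] z57 [0.5693 0.129 ] z83 c [0.568 0.14 ] z83 upper edge [0.5608 0.1394]
[297 113  11  10  95] [301.7 117.1] z57 [0.5543 0.2516] z83 c [0.5542 0.2533] z83 upper edge [0.5497 0.2525]
[343 112  10  10  78] [347.1 116.3] z57 [0.5432 0.3017] z83 c [0.5439 0.2996] z83 upper edge [0.5392 0.2985]
[313 122  24  11 245] [324.7 127.2] z57 [0.5599 0.2793] z83 c [0.5594 0.2789] z83 upper edge [0.5537 0.2777]
[[0.4672, 0.2246], [0.4523, 0.2917], [0.646, 0.334], [0.6595, 0.2684]]
[290, 342, 359, 350, 322, 278, 231, 171, 139, 144, 137, 142, 145, 135, 141, 136, 127, 93, 58, 51, 40, 53, 52, 73, 98, 118, 123, 124, 124, 136, 137, 131, 131, 133, 128, 124, 127, 146, 175, 204, 217, 207, 203, 205, 209] [442, 442, 447, 448, 423, 355, 231, 151, 145, 149, 144, 147, 139, 146, 150, 146, 113, 76, 60, 51, 60, 56, 59, 46, 61, 81, 108, 146, 180, 187, 183, 178, 181, 176, 176, 183, 186, 199, 215, 214, 211, 210, 253, 350, 423]
[0.5326991  0.27400731 0.057     ] [0.56614045 0.28099981 0.057     ]
```

Request:
apply_moves(
  delta_pos=[
    [3.6, 0.15, 0],
    [3.6, 0.15, 0],
    [3.6, 0.15, 0],
    [3.6, 0.15, 0],
    [0, 0, 3],
    [0, 0, 3.5],
    [0, 0, 3.5],
    [0, 0, 2.0],
  ],
  twist=[-0.016, 0, 0, 0, 0, 0, 0, 0],
)

```text
t: 9.95
tool_pos: [0.4852, 0.2631, 0.1368]
orientation: [0.345, -3.12, 0.001]
force: [0.9, -0.1, -0.9]
opening: 0.0399
gripper_force: 10.0
```

Request:
apply_moves(
  delta_pos=[
    [0, 0, 0.7],
    [0, 0, 0],
    [0, 0, 0],
  ],
  twist=[0, 0, 0],
)

```text
t: 10.32
tool_pos: [0.4871, 0.264, 0.1332]
orientation: [-0.348, 3.12, 0.001]
force: [0.7, 0.0, 0.4]
opening: 0.0397
gripper_force: 10.0
```

```bash
python3 - <<'E'
from h import *
d=snap("wrist","w5"); e=snap("side","s5"); c=d["frame"][:,:,::-1]
z=np.zeros((560,800,3),np.uint8); z[:280,:448]=cv2.resize(c[:250],(448,280)); z[280:,:]=0
S=(.5487,.2768,.08); u,v=map(int,proj(e,S)); print(u,v)
s=e["frame"][max(v-110,0):v+60,u-100:u+100,::-1]; s=cv2.resize(s,(s.shape[1]*3,s.shape[0]*3)); z=z[:, :]; 
cv2.imwrite("pics/c5.png",s)
v0=S
E
```

```text
257 284
```

View pics/c5.png

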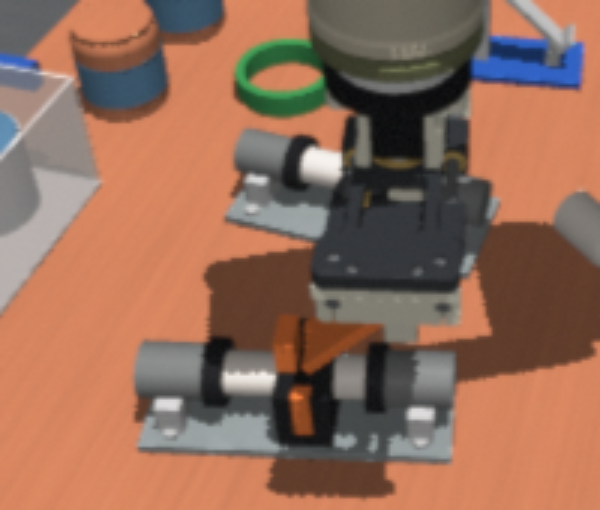

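The side view shows the blade bottom just beside the backstop at about (305,340), leaning as expected. I'll rotate it upright against the backstop along an arc.

Request:
apply_moves(
  delta_pos=[
    [-0.9, 0.05, 0],
    [-0.9, 0, -0.8],
    [-1.0, 0, -0.65],
    [-1.15, 0, -0.5],
    [-1.2, 0, -0.3],
    [-0.9, 0, -0.15],
    [0, 0, 0],
  ],
  twist=[0, 0, 0, 0, 0, 0, 0],
)

```text
t: 11.3
tool_pos: [0.546, 0.2775, 0.1557]
orientation: [-0.348, 3.121, 0.0]
force: [-0.1, 0.3, -0.5]
opening: 0.0398
gripper_force: 10.0
```

Request:
apply_moves(
  delta_pos=[
    [-0.2, 0, 0],
    [-0.2, 0, 0],
    [0, 0, 0],
  ],
  twist=[0, 0, 0],
)

```text
t: 11.68
tool_pos: [0.5486, 0.2782, 0.1555]
orientation: [0.348, -3.122, 0.0]
force: [-3.0, -0.9, 0.6]
opening: 0.0398
gripper_force: 10.0
```

Request:
apply_moves(
  delta_pos=[
    [-0.15, 0, 0],
    [0, 0, 0],
    [0, 0, 0],
  ],
  twist=[0, 0, 0],
)

```text
t: 12.05
tool_pos: [0.5503, 0.2786, 0.1556]
orientation: [0.348, -3.122, -0.0]
force: [-2.2, -0.8, 0.2]
opening: 0.0399
gripper_force: 10.0
```

```bash
python3 - <<'E'
from h import *
e=snap("side","s6"); d=snap("wrist","w6")
u,v=map(int,proj(e,(.5487,.2768,.08)))
s=e["frame"][v-80:v+50,u-60:u+70,::-1]; s=cv2.resize(s,None,fx=4,fy=4,interpolation=cv2.INTER_CUBIC)
w=d["frame"][100:300,250:400,::-1]; w=cv2.resize(w,(280,520))
cv2.imwrite("pics/c6.png",np.hstack([s,w]))
E
```

```text
(no output)
```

View pics/c6.png

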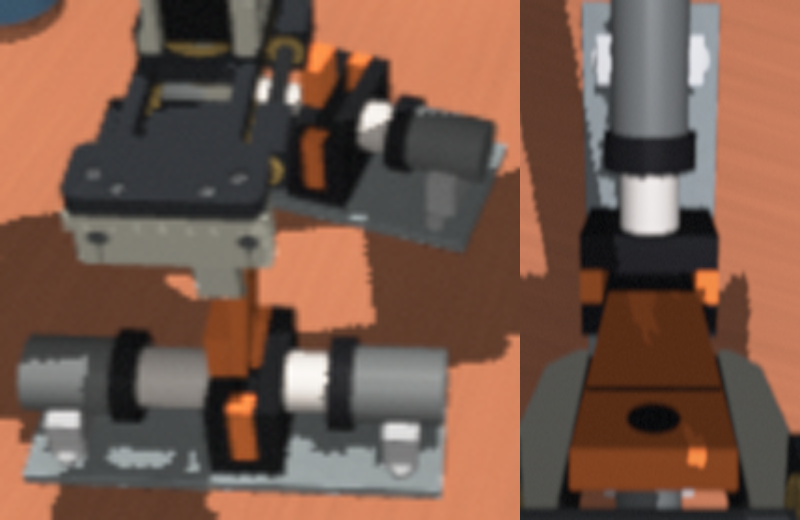

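The side crop shows the blade upright at x≈250, flush beside the backstop (205–245). The wrist crop shows the slot directly under it. Lowering now.

Request:
apply_moves(
  delta_pos=[
    [0.05, 0, 0],
    [0, 0, 0.5],
    [0, 0, 0.5],
    [0, 0, 0.5],
    [0, 0, 0.5],
    [0, 0, 0],
  ],
  twist=[0, 0, 0, 0, 0, 0],
  squeeze=20,
)

```text
t: 12.9
tool_pos: [0.5496, 0.2783, 0.1348]
orientation: [0.348, -3.121, 0.0]
force: [-0.4, -0.6, -0.3]
opening: 0.0397
gripper_force: 20.0
```

Request:
apply_moves(
  delta_pos=[
    [0, 0, 0.6],
    [0, 0, 0.6],
    [0, 0, 0.5],
    [0, 0, 0.4],
    [0, 0, 0],
  ],
  twist=[0, 0, 0, 0, 0],
)

```text
t: 13.52
tool_pos: [0.5496, 0.2784, 0.1141]
orientation: [0.348, -3.122, 0.0]
force: [0.0, 0.5, -0.4]
opening: 0.0395
gripper_force: 20.0
```

Request:
apply_moves(
  delta_pos=[
    [0, 0, 0.3],
    [0, 0, 0.3],
    [0, 0, 0.2],
    [0, 0, 0.2],
    [0, 0, 0],
  ],
  twist=[0, 0, 0, 0, 0],
)

```text
t: 14.15
tool_pos: [0.5516, 0.2789, 0.1079]
orientation: [-0.348, 3.118, 0.001]
force: [-3.7, -2.5, 15.9]
opening: 0.0398
gripper_force: 20.0
```

Request:
apply_moves(
  delta_pos=[
    [0, 0, -0.3],
    [0, 0, 0],
    [0, 0, 0],
    [0, 0, 0],
  ],
  twist=[0, 0, 0, 0],
  gripper=6.0,
)

```text
t: 14.65
tool_pos: [0.5496, 0.2784, 0.1072]
orientation: [0.348, -3.122, 0.0]
force: [0.4, -0.5, -0.6]
opening: 0.0597
gripper_force: 0.0
```

Request:
apply_moves(
  delta_pos=[
    [0, 0, -3],
    [0, 0, -3],
    [0, 0, -2],
    [0, 0, 0],
    [0, 0, 0],
    [0, 0, 0],
    [0, 0, 0],
  ],
  twist=[0, 0, 0, 0, 0, 0, 0],
)

```text
t: 15.52
tool_pos: [0.5494, 0.2783, 0.1865]
orientation: [0.348, -3.121, 0.001]
force: [0.2, -0.5, -0.8]
opening: 0.0601
gripper_force: 0.0
```

```bash
python3 - <<'E'
from h import *
d=snap("wrist","w7"); e=snap("side","s7")
u,v=map(int,proj(e,(.5487,.2768,.08)))
s=e["frame"][v-80:v+50,u-60:u+70,::-1]; s=cv2.resize(s,None,fx=4,fy=4,interpolation=cv2.INTER_CUBIC)
w=d["frame"][100:300,250:400,::-1]; w=cv2.resize(w,(280,520))
cv2.imwrite("pics/c7.png",np.hstack([s,w]))
E
```

```text
(no output)
```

View pics/c7.png

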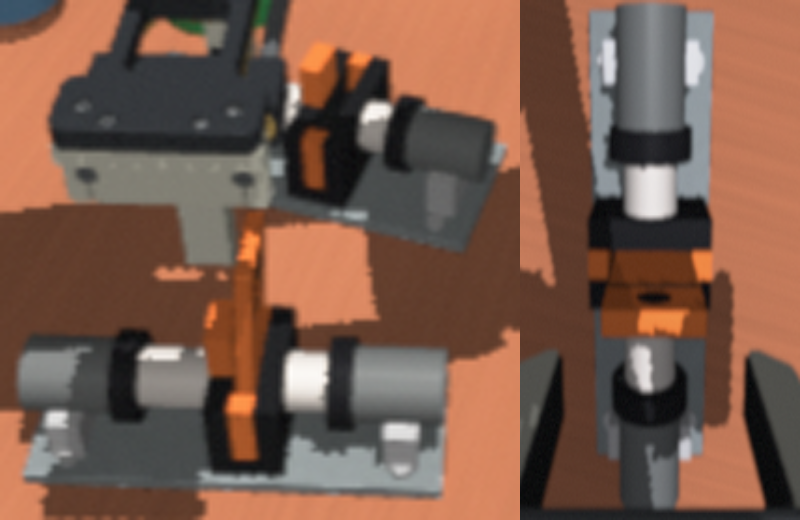

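The side crop shows the blade standing upright in the slot in front of the backstop, with the fingers clear. I'll close the fingers and press its top to confirm it is home.

Request:
apply_moves(
  delta_pos=[
    [0, 0, 0],
    [0, 0, 0],
    [0, 0, 0],
    [0, 0, 0],
    [0, 0, 0],
    [0, 0, 1],
    [0, 0, 1],
    [0, 0, 0.3],
  ],
  twist=[0, 0, 0, 0, 0, 0, 0, 0],
  gripper=0.5,
)

```text
t: 16.62
tool_pos: [0.549, 0.2781, 0.1628]
orientation: [0.348, -3.12, 0.001]
force: [-0.0, 0.3, 0.7]
opening: 0.0049
gripper_force: 0.0
```

Request:
apply_moves(
  delta_pos=[
    [0, 0, 0.2],
    [0, 0, 0.2],
    [0, 0, 0.2],
    [0, 0, 0],
  ],
  twist=[0, 0, 0, 0],
)

```text
t: 17.12
tool_pos: [0.5521, 0.2791, 0.1622]
orientation: [-0.347, 3.116, 0.002]
force: [0.5, -1.3, 12.6]
opening: 0.005
gripper_force: 6.2
```

Contact came at TCP z = 0.162, which puts the blade top at 0.137, so the narrow blade is home. Next I'll measure the wide valve on the way.

Request:
apply_moves(
  delta_pos=[
    [0, 0, -3],
    [0, 0, -4],
    [-1, -3, -3.2],
    [-1.2, -4.4, 0],
    [-1.2, -4.4, 0],
    [-1.2, -4.4, 0],
    [-1.6, -4.4, 0],
    [0, 0, 0],
  ],
  twist=[0, 0, 0, 0, 0, 0, 0, 0.145],
  gripper=9.2,
)

```text
t: 18.12
tool_pos: [0.6571, 0.0877, 0.2604]
orientation: [-0.111, 3.139, -0.001]
force: [-0.3, 0.0, -0.0]
opening: 0.0805
gripper_force: 0.0
```

Request:
apply_moves(
  delta_pos=[
    [0, 0, 0],
    [0, 0, 0],
    [0, 0, 0],
  ],
  twist=[0.145, 0, 0],
)

```text
t: 18.5
tool_pos: [0.6557, 0.0914, 0.2607]
orientation: [0.101, 3.14, 0.0]
force: [-0.1, 0.8, 0.1]
opening: 0.0919
gripper_force: 0.0
```

```bash
python3 - <<'E'
from h import *
d=snap("wrist","w8"); c=d["frame"][:,:,::-1]
from plant import robot
s=robot.read_state();print(s["tool_pos"],s["orientation"],s["t"],s["q"])
cv2.imwrite("pics/c8.png",cv2.resize(c[:300,150:490],None,fx=2,fy=2))
E
python3 v.py w8
```

```text
[0.65574915 0.09139817 0.26075845] [ 1.01740431e-01  3.13972775e+00 -2.55699646e-05] 18.55 [ 6.10986698e-02  2.92075921e-01  1.27285403e+00 -3.64599684e-05
  1.57644824e+00 -1.44491210e+00]
[278 105  11  11 112] [283.  110.1] z57 [0.5657 0.0549] z83 c [0.5667 0.0581] z83 upper edge [0.5612 0.0587]
[338 105  10  10  86] [342.5 109.6] z57 [0.5694 0.1221] z83 c [0.5701 0.1202] z83 upper edge [0.5651 0.1204]
[301 115  23  11 229] [311.6 120. ] z57 [0.5785 0.0864] z83 c [0.5785 0.0872] z83 upper edge [0.573  0.0876]
```

View pics/c8.png

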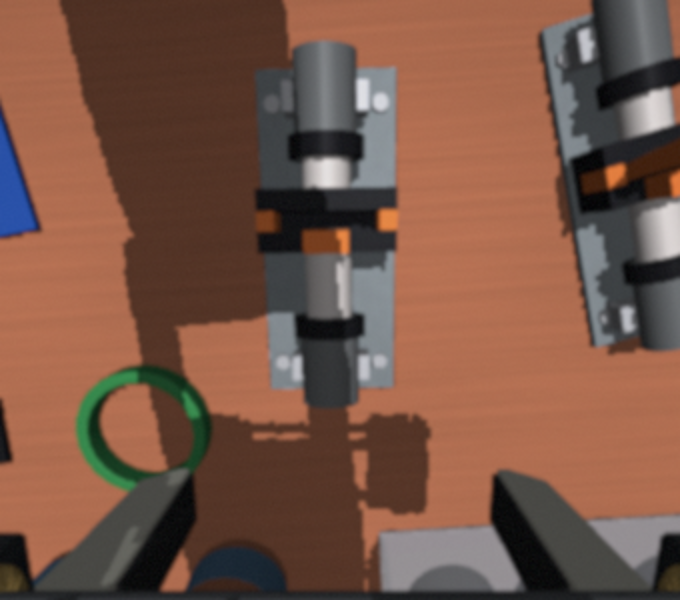

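Wide valve in the wrist view: end squares at crop (268,220) and (388,219), backstop at (325,240), aligned within 1°. That gives slot centre ≈ (0.5675, 0.0883) and yaw ≈ −3.1°. I'll go back to the wide stand, taking two unviewed shots to re-measure.

Request:
apply_moves(
  delta_pos=[
    [0, -5.1, 0],
    [0, -5.1, 0],
    [0, -5.1, 0],
    [0, -5.1, 0],
    [0, -5.1, 0],
    [0.4, -5.1, 0],
    [0, 0, 0],
    [0, 0, 0],
  ],
  twist=[0, 0, 0, 0, 0, 0, 0, 0],
)

```text
t: 19.55
tool_pos: [0.6311, -0.2134, 0.2606]
orientation: [0.105, 3.14, 0.001]
force: [-0.4, -0.4, -0.0]
opening: 0.0918
gripper_force: 0.0
```

```bash
python3 -c "
from h import *
snap('wrist','w9')"
```

Request:
apply_moves(
  delta_pos=[
    [0, -5.1, 0],
    [0, -5.1, 0],
    [0, -2, 0],
    [0, 0, 0],
    [0, 0, 0],
  ],
  twist=[0, 0, 0, 0, 0],
)

```text
t: 20.23
tool_pos: [0.6234, -0.3335, 0.2607]
orientation: [0.104, 3.14, 0.001]
force: [0.7, 1.4, -1.1]
opening: 0.0918
gripper_force: 0.0
```

```bash
python3 - <<'E'
from h import *
snap('wrist','w10')
from plant import robot
s=robot.read_state();print(s["tool_pos"],s["orientation"],s["t"])
for n in ("w9","w10"):
    d=load(n);h=cv2.cvtColor(d["frame"],cv2.COLOR_RGB2HSV)
    print([np.round(proj(d,p)) .tolist() for p in ((.5894,-.3107,.1113),(.5817,-.3592,.1213),(.5029,-.3543,.0394),(.5073,-.3042,.0361))])
    for nm,m in (("or",cv2.inRange(h,(8,170,50),(20,255,255))),("blue",cv2.inRange(h,(105,130,30),(125,255,255)))):
        k,l,st,ce=cv2.connectedComponentsWithStats(m)
        for i in range(1,k):
            if st[i,4]>350:
                cn=cv2.findContours((l==i).astype(np.uint8),0,2)[0][0]; q=cv2.approxPolyDP(cv2.convexHull(cn),4,True)[:,0]; print(n,nm,st[i],q.tolist())
E
```

```text
[ 0.62347187 -0.33343922  0.26080003] [1.03050014e-01 3.13968663e+00 9.26612876e-04] 20.275
[[220.0, 163.0], [165.0, 160.0], [192.0, 82.0], [236.0, 84.0]]
w9 or [ 163   80   74   85 4387] [[236, 83], [220, 163], [165, 162], [189, 82]]
w9 or [569 107  49  24 809] [[617, 108], [609, 130], [569, 128], [584, 110]]
w9 blue [ 338   17   64  110 2904] [[389, 17], [401, 117], [354, 126], [338, 28]]
w9 blue [ 197   71   55   95 1806] [[197, 71], [247, 72], [251, 165], [223, 164]]
w9 blue [   0  137   48  136 3049] [[0, 137], [47, 260], [21, 272], [0, 224]]
[[341.0, 163.0], [291.0, 160.0], [295.0, 82.0], [339.0, 84.0]]
w10 or [ 287   81   58   84 4180] [[339, 82], [343, 163], [288, 162], [295, 81]]
w10 blue [ 436   17   58  111 3677] [[490, 17], [493, 117], [444, 126], [436, 30]]
w10 blue [  98  136   58  132 3338] [[98, 137], [124, 137], [155, 266], [133, 267]]
```

```bash
python3 - <<'E'
from h import *
a=load("w9");b=load("w10")
X=[tri([(a,u),(b,v)])[0] for u,v in (((220,163),(343,163)),((165,162),(288,162)),((189,82),(295,81)),((236,83),(339,82)))]
X=np.array(X);print(X.round(4),X.mean(0).round(4))
v=X[0]+X[1]-X[2]-X[3];w=X[0]+X[3]-X[1]-X[2];print(np.degrees(np.arctan2(v[1],v[0])),np.degrees(np.arctan2(-w[0],w[1])),np.linalg.norm(v)/2,np.linalg.norm(w)/2)
E
```

```text
[[ 0.5884 -0.3086  0.1175]
 [ 0.584  -0.3623  0.1172]
 [ 0.5029 -0.3542  0.0464]
 [ 0.5061 -0.3038  0.0363]] [ 0.5453 -0.3322  0.0794]
-4.519700951114496 -4.194340058724431 0.11175436199549477 0.05241663509533531
```

Request:
apply_moves(
  delta_pos=[
    [3.0, -0.25, 0],
    [2.95, -0.22, 0],
    [0, 0, 3.0],
    [0, 0, 3.0],
    [0, 0, 3.0],
    [0, 0, 3.0],
    [0, 0, 2.3],
    [0, 0, 0],
  ],
  twist=[0.01, 0, 0, 0, 0, 0, 0, 0],
)

```text
t: 21.28
tool_pos: [0.5622, -0.3335, 0.1153]
orientation: [-0.119, -3.136, -0.004]
force: [-0.6, 0.2, -0.1]
opening: 0.0921
gripper_force: 0.0
```

Request:
apply_moves(
  delta_pos=[
    [0, 0, 2.0],
    [0, 0, 0],
    [0, 0, 0],
  ],
  twist=[0, 0, 0],
)

```text
t: 21.65
tool_pos: [0.5633, -0.336, 0.0981]
orientation: [0.122, 3.139, -0.0]
force: [0.3, 0.1, 0.0]
opening: 0.092
gripper_force: 0.0
```

Request:
apply_moves(
  delta_pos=[
    [0, 0, 0],
    [0, 0, 0],
    [0, 0, 0],
    [0, 0, 0],
    [0, 0, 0],
  ],
  twist=[0, 0, 0, 0, 0],
  gripper=4.5,
  squeeze=10,
)

```text
t: 22.28
tool_pos: [0.5631, -0.3359, 0.0977]
orientation: [0.122, 3.139, 0.0]
force: [-0.2, 1.3, 0.8]
opening: 0.0558
gripper_force: 10.0
```

Request:
apply_moves(
  delta_pos=[
    [0, 0, -2],
    [0, 0, -4],
    [0, 0, -4.5],
    [0.6, 3, -4.5],
    [1.2, 5.5, 0],
    [1.2, 5.5, 0],
    [1.2, 5.5, 0],
    [1.2, 5.5, 0],
  ],
  twist=[0, 0, 0, 0, 0, 0, 0, 0],
)

```text
t: 23.28
tool_pos: [0.5283, -0.0808, 0.2492]
orientation: [0.122, 3.138, -0.0]
force: [0.9, -0.0, -1.4]
opening: 0.0558
gripper_force: 10.0
```

Request:
apply_moves(
  delta_pos=[
    [1.2, 5.5, 0],
    [1.3, 5.5, 0],
    [1.3, 5.2, 0],
    [0, 1, 0],
    [0, 0, 0],
    [0, 0, 0],
    [0, 0, 0],
    [0, 0, 0],
  ],
  twist=[0, 0, 0, 0.173, 0.173, 0.173, 0.173, 0.173],
)

```text
t: 24.28
tool_pos: [0.5042, 0.092, 0.2491]
orientation: [1.434, 2.794, 0.001]
force: [-0.2, 0.0, -1.6]
opening: 0.0562
gripper_force: 10.0
```

Request:
apply_moves(
  delta_pos=[
    [0, 0, 0],
    [0, 0, 0],
    [0, 0, 0],
    [0, 0, 0],
    [0, 0, 0],
    [0, 0, 0],
    [0, 0, 0],
    [0, 0, 0],
  ],
  twist=[0.173, 0.173, 0.173, 0.173, 0.173, 0.173, 0.173, 0.173],
)

```text
t: 25.28
tool_pos: [0.5042, 0.0919, 0.2491]
orientation: [2.888, 1.236, 0.002]
force: [-0.1, -0.3, -1.2]
opening: 0.0562
gripper_force: 10.0
```

Request:
apply_moves(
  delta_pos=[
    [0, 0, 0],
    [0, 0, 0],
    [0, 0, 0],
    [0, 0, 0],
    [0, 0, 0],
    [0, 0, 0],
    [0, 0, 0],
  ],
  twist=[0.173, 0.173, 0.173, 0.173, 0.173, 0, 0],
)

```text
t: 26.15
tool_pos: [0.5042, 0.092, 0.2483]
orientation: [-3.141, 0.073, -0.001]
force: [-0.2, -0.1, -1.8]
opening: 0.0562
gripper_force: 10.0
```

```bash
python3 - <<'E'
from h import *
from scipy.spatial.transform import Rotation as Ro
from plant import robot
s=robot.read_state();R=Ro.from_rotvec(s["orientation"]).as_matrix();p=s["tool_pos"]
S=np.array([.5675,.0883]);u=np.array([np.cos(np.radians(-3.1)),np.sin(np.radians(-3.1))]);v=np.array([-u[1],u[0]])
print(p.round(4),"yaw",np.degrees(np.arctan2(R[1,0],R[0,0])),"u,v",((p[:2]-S)@u).round(4),((p[:2]-S)@v).round(4),s["t"],s["q"].round(2))
# blade seen by wrist
d=snap("wrist","w11");h=cv2.cvtColor(d["frame"],cv2.COLOR_RGB2HSV);m=cv2.inRange(h,(8,150,40),(20,255,255))
k,l,st,ce=cv2.connectedComponentsWithStats(m)
for i in range(1,k):
    if st[i,4]>150:
        cn=cv2.findContours((l==i).astype(np.uint8),0,2)[0][0]; q=cv2.approxPolyDP(cv2.convexHull(cn),4,True)[:,0]; print(st[i],q.tolist())
E
```

```text
[0.5042 0.092  0.2483] yaw -2.6515654529705146 u,v -0.0634 0.0002 26.15 [ 0.08 -0.11  1.72 -0.    1.53  1.7 ]
[310 116  26  13 312] [[335, 118], [334, 128], [310, 126], [312, 116]]
[  89  141  110   47 1821] [[197, 146], [196, 152], [97, 187], [89, 181], [136, 143]]
[  266   144   111   152 14219] [[362, 145], [376, 293], [267, 295], [281, 145]]
[266 326 113   6 349] [[378, 327], [266, 327]]
```

Request:
apply_moves(
  delta_pos=[
    [0, 0, 3],
    [0, 0, 3.5],
    [0, 0, 3.2],
    [0, 0, 1.9],
    [0, 0, 0],
    [0, 0, 0],
  ],
  twist=[0.008, 0, 0, 0, 0, 0],
)

```text
t: 26.95
tool_pos: [0.5051, 0.0921, 0.1331]
orientation: [-3.14, 0.091, -0.003]
force: [0.7, 0.5, -1.0]
opening: 0.0558
gripper_force: 10.0
```

Request:
apply_moves(
  delta_pos=[
    [0.9, 0, 0],
    [0.9, 0, -0.8],
    [1.0, 0, -0.65],
    [1.15, 0, -0.5],
    [1.2, 0, -0.3],
    [0.9, 0, -0.15],
    [0, 0, 0],
  ],
  twist=[0, 0, 0, 0, 0, 0, 0],
)

```text
t: 27.82
tool_pos: [0.5654, 0.0884, 0.1556]
orientation: [-3.14, 0.092, -0.001]
force: [-0.5, 0.8, -1.9]
opening: 0.0557
gripper_force: 10.0
```

Request:
apply_moves(
  delta_pos=[
    [0.2, 0, 0],
    [0.2, 0, 0],
    [0, 0, 0],
  ],
  twist=[0, 0, 0],
)

```text
t: 28.2
tool_pos: [0.5682, 0.0882, 0.1554]
orientation: [3.14, -0.091, -0.001]
force: [-3.0, 0.0, -0.1]
opening: 0.056
gripper_force: 10.0
```

Request:
apply_moves(
  delta_pos=[
    [0.12, 0, 0],
    [0, 0, 0],
    [0, 0, 0],
  ],
  twist=[0, 0, 0],
)

```text
t: 28.58
tool_pos: [0.5697, 0.0882, 0.1556]
orientation: [-3.14, 0.091, 0.0]
force: [-2.9, 0.4, 0.1]
opening: 0.056
gripper_force: 10.0
```

Request:
apply_moves(
  delta_pos=[
    [-0.05, 0, 0],
    [0, 0, 0.5],
    [0, 0, 0.5],
    [0, 0, 0.5],
    [0, 0, 0.5],
    [0, 0, 0],
  ],
  twist=[0, 0, 0, 0, 0, 0],
  squeeze=20,
)

```text
t: 29.32
tool_pos: [0.569, 0.0881, 0.135]
orientation: [3.14, -0.091, -0.001]
force: [-0.5, 0.2, -0.5]
opening: 0.0563
gripper_force: 20.0
```

Request:
apply_moves(
  delta_pos=[
    [0, 0, 0.6],
    [0, 0, 0.6],
    [0, 0, 0.5],
    [0, 0, 0.4],
    [0, 0, 0],
  ],
  twist=[0, 0, 0, 0, 0],
)

```text
t: 29.95
tool_pos: [0.569, 0.0882, 0.1141]
orientation: [3.14, -0.091, -0.001]
force: [0.1, -0.4, -1.8]
opening: 0.056
gripper_force: 20.0
```

Request:
apply_moves(
  delta_pos=[
    [0, 0, 0.3],
    [0, 0, 0.3],
    [0, 0, 0.2],
    [0, 0, 0.1],
    [0, 0, 0],
  ],
  twist=[0, 0, 0, 0, 0],
)

```text
t: 30.58
tool_pos: [0.5699, 0.0882, 0.1074]
orientation: [-3.14, 0.091, -0.002]
force: [-4.6, -1.5, 11.5]
opening: 0.0559
gripper_force: 20.0
```

Contact at the bottom. Releasing, rising, then pressing the top with closed fingers.

Request:
apply_moves(
  delta_pos=[
    [0, 0, -0.2],
    [0, 0, 0],
    [0, 0, 0],
    [0, 0, 0],
  ],
  twist=[0, 0, 0, 0],
  gripper=7.6,
)

```text
t: 31.08
tool_pos: [0.5691, 0.0882, 0.1074]
orientation: [-3.14, 0.091, 0.0]
force: [-0.0, 0.6, -0.7]
opening: 0.076
gripper_force: 0.0
```

Request:
apply_moves(
  delta_pos=[
    [0, 0, -3],
    [0, 0, -3],
    [0, 0, -2],
    [0, 0, 0],
    [0, 0, 0],
  ],
  twist=[0, 0, 0, 0, 0],
)

```text
t: 31.7
tool_pos: [0.5687, 0.0881, 0.1863]
orientation: [3.14, -0.091, -0.003]
force: [-0.0, -0.3, -0.4]
opening: 0.0761
gripper_force: 0.0
```

Request:
apply_moves(
  delta_pos=[
    [0, 0, 0],
    [0, 0, 0],
    [0, 0, 0],
    [0, 0, 0],
    [0, 0, 0],
    [0, 0, 0.9],
    [0, 0, 0.9],
    [0, 0, 0.3],
  ],
  twist=[0, 0, 0, 0, 0, 0, 0, 0],
  gripper=0.5,
)

```text
t: 32.7
tool_pos: [0.5685, 0.0881, 0.1651]
orientation: [3.14, -0.091, -0.003]
force: [0.4, -0.4, -0.2]
opening: 0.0057
gripper_force: 0.0
```

Request:
apply_moves(
  delta_pos=[
    [0, 0, 0.2],
    [0, 0, 0.2],
    [0, 0, 0.2],
    [0, 0, 0],
  ],
  twist=[0, 0, 0, 0],
)

```text
t: 33.2
tool_pos: [0.5704, 0.0882, 0.1623]
orientation: [-3.14, 0.091, -0.005]
force: [-0.5, -0.9, 5.8]
opening: 0.0048
gripper_force: 2.9
```

Top is at 0.137, so the wide blade is home too. I'll back off and check numerically.

Request:
apply_moves(
  delta_pos=[
    [0, 0, -3],
    [0, 0, -4],
    [0, 0, -4],
    [-5, 0, -2],
    [-5, 0, 0],
    [-5, 0, 0],
    [0, 0, 0],
    [0, 0, 0],
  ],
  twist=[0, 0, 0, 0, 0, 0, 0, 0],
)

```text
t: 34.2
tool_pos: [0.42, 0.0969, 0.2913]
orientation: [-3.14, 0.091, -0.003]
force: [0.1, -0.6, 0.9]
opening: 0.0051
gripper_force: 0.0
```

```bash
python3 - <<'E'
from h import *
for n in ("side","wrist","top"):
    d=snap(n,"e_"+n);h=cv2.cvtColor(d["frame"],cv2.COLOR_RGB2HSV);m=cv2.inRange(h,(6,170,50),(20,255,255))
    k,l,st,ce=cv2.connectedComponentsWithStats(m)
    for nm,S,y,hw in (("n",(.5505,.2773),12.5,.02),("w",(.569,.0882),-3.1,.028)):
        v=np.array([-np.sin(np.radians(y)),np.cos(np.radians(y))])
        pr=[np.round(proj(d,(*(np.array(S)+s*hw*v),z)),0).tolist() for s,z in ((1,.137),(-1,.137),(0,.06))]
        print(n,nm,"pred",pr)
    for i in range(1,k):
        if st[i,4]>60 and ce[i][1]<330: 
            q=cv2.approxPolyDP(cv2.convexHull(cv2.findContours((l==i).astype(np.uint8),0,2)[0][0]),3,True)[:,0]; print("  ",st[i][4],q.tolist())
from plant import robot; s=robot.read_state(); print(s["tool_pos"],s["force"].round(1),s["t"])
E
```

```text
side n pred [[252.0, 271.0], [256.0, 254.0], [257.0, 291.0]]
side w pred [[273.0, 206.0], [283.0, 192.0], [280.0, 226.0]]
   493 [[287, 194], [289, 218], [277, 250], [273, 250], [272, 220]]
   520 [[263, 257], [261, 317], [255, 318], [248, 287]]
wrist n pred [[102.0, 78.0], [141.0, 65.0], [164.0, 82.0]]
wrist w pred [[291.0, 37.0], [353.0, 37.0], [322.0, 55.0]]
   1303 [[355, 52], [354, 62], [288, 60], [292, 45], [312, 36], [331, 36], [351, 44]]
   1532 [[203, 82], [147, 96], [108, 93], [105, 87], [156, 64], [190, 71]]
top n pred [[167.0, 198.0], [186.0, 193.0], [186.0, 203.0]]
top w pred [[251.0, 183.0], [277.0, 183.0], [268.0, 192.0]]
   145 [[267, 184], [285, 191], [285, 195], [270, 195]]
   129 [[414, 273], [411, 279], [375, 283], [373, 275], [405, 267], [412, 268]]
   278 [[126, 269], [135, 357], [93, 373], [71, 289]]
[0.42031319 0.09679808 0.29069936] [-0.5 -0.5  0.4] 34.35
```

```bash
python3 - <<'E'
from h import *
d=load("e_wrist")
for c in (297,305,322,338,348):print(c,[tuple(map(int,d["frame"][r,c])) for r in range(28,68,3)])
for X in ((.575,.088,.083),(.58,.088,.083),(.569,.088,.137),(.569,.088,.115)):print(np.round(proj(d,X),0))
from plant import robot
for n in ("side",):
    e=load("e_side")
    for r in range(188,256,5): print(r,[int(i) for i in np.flatnonzero(cv2.inRange(cv2.cvtColor(e["frame"][r:r+1],cv2.COLOR_RGB2HSV),(6,170,40),(20,255,255))[0]) if 240<i<310])
E
```

```text
297 [(133, 141, 147), (134, 142, 147), (135, 143, 148), (134, 142, 148), (115, 122, 126), (54, 39, 39), (118, 61, 30), (116, 61, 30), (112, 58, 29), (66, 32, 13), (76, 40, 20), (119, 64, 33), (40, 39, 43), (40, 40, 44)]
305 [(130, 139, 142), (132, 139, 144), (132, 140, 145), (135, 144, 149), (108, 115, 119), (46, 27, 22), (120, 63, 32), (115, 60, 28), (112, 57, 29), (67, 32, 14), (59, 31, 13), (67, 34, 19), (35, 31, 36), (32, 33, 36)]
322 [(108, 105, 105), (109, 106, 105), (115, 90, 84), (121, 64, 32), (120, 63, 31), (113, 59, 29), (118, 62, 30), (117, 60, 30), (109, 56, 26), (35, 18, 13), (54, 27, 11), (65, 33, 17), (19, 17, 20), (17, 18, 22)]
338 [(61, 65, 69), (64, 68, 70), (62, 66, 69), (66, 69, 72), (50, 53, 54), (46, 25, 19), (119, 62, 29), (117, 61, 31), (107, 55, 25), (65, 31, 13), (59, 30, 13), (62, 32, 17), (18, 20, 20), (19, 20, 22)]
348 [(62, 65, 68), (63, 67, 70), (64, 67, 70), (63, 67, 71), (50, 53, 54), (49, 28, 20), (119, 61, 29), (118, 62, 31), (107, 55, 25), (71, 37, 18), (105, 55, 27), (104, 56, 30), (16, 15, 20), (19, 20, 22)]
[322.  44.]
[322.  39.]
[322.  37.]
[322.  43.]
188 []
193 []
198 [284, 285, 286, 287, 288]
203 [281, 282, 283, 284, 285, 286, 287]
208 [277, 278, 279, 280, 281, 282, 283, 284, 285, 286, 287]
213 [277, 278, 279, 280, 281, 282, 283, 284, 285, 286, 287]
218 [274, 275, 276, 277, 278, 279, 280, 281, 282, 283, 284, 285, 286, 287, 288, 289]
223 [272, 273, 274, 275, 276, 277, 278, 279, 280, 281, 282, 283, 284, 285, 286]
228 [273, 274, 275, 276, 277, 278, 279, 280, 281, 282, 283]
233 [275, 276, 277, 278, 279, 280]
238 [272, 273, 274, 275, 276, 277, 278]
243 [273, 274, 275, 276, 277]
248 [273, 274, 275, 276, 277]
253 []
```

```bash
cat > lean.py <<'E'
from h import *
import sys
d=load(sys.argv[1])
for nm,S,y,hw in (("n",(.5505,.2773),12.5,.02),("w",(.569,.0882),-3.1,.028)):
    a=np.radians(y);u=np.array([np.cos(a),np.sin(a)]);v=np.array([-u[1],u[0]]);S=np.array(S)
    for k in (-.7,.7):
        o=[]
        for t in np.arange(-.03,.03,.001):
            x,yy=proj(d,(*(S+k*hw*v+t*u),.137)); 
            p=d["frame"][int(round(yy)),int(round(x))].astype(int) if 0<=yy<399 and 0<=x<639 else np.zeros(3,int)
            o.append(p[0] if p[0]>1.5*p[2]+5 else 0)
        print(nm,k,o)
E
python3 lean.py e_wrist; echo; python3 lean.py w7 | head -2
```

```text
n -0.7 [0, 0, 0, 0, np.int64(140), np.int64(181), np.int64(172), np.int64(116), np.int64(82), np.int64(81), np.int64(67), np.int64(69), np.int64(78), np.int64(78), np.int64(85), np.int64(146), np.int64(197), np.int64(226), np.int64(226), np.int64(226), np.int64(226), np.int64(226), np.int64(221), np.int64(190), np.int64(174), np.int64(172), np.int64(171), np.int64(169), np.int64(167), np.int64(169), np.int64(170), np.int64(174), np.int64(175), np.int64(177), np.int64(174), np.int64(174), np.int64(173), np.int64(176), np.int64(173), np.int64(171), np.int64(169), np.int64(171), np.int64(172), np.int64(171), np.int64(176), np.int64(176), np.int64(172), np.int64(169), np.int64(168), np.int64(166), np.int64(171), np.int64(172), np.int64(172), np.int64(171), np.int64(170), np.int64(169), np.int64(170), np.int64(168), np.int64(167), np.int64(164)]
n 0.7 [np.int64(177), np.int64(176), np.int64(176), np.int64(176), np.int64(179), np.int64(177), np.int64(177), np.int64(178), np.int64(180), np.int64(181), np.int64(180), np.int64(179), np.int64(178), np.int64(168), np.int64(135), np.int64(124), 
[... 1652 characters left out ...]
64(87), np.int64(110), np.int64(124), np.int64(128), np.int64(129), np.int64(128), np.int64(127), np.int64(129), np.int64(122), 0, 0, 0, 0, 0, 0, 0, 0, 0, 0, 0, 0, 0, 0, 0, 0, 0, 0, 0, 0, 0, 0, 0, 0, 0, 0, 0, 0, 0, 0, 0, 0, 0, 0]
n 0.7 [0, 0, np.int64(91), np.int64(101), np.int64(103), np.int64(105), np.int64(104), np.int64(106), np.int64(105), np.int64(106), np.int64(93), np.int64(81), np.int64(100), np.int64(107), np.int64(107), np.int64(104), np.int64(99), np.int64(132), np.int64(183), np.int64(200), np.int64(147), np.int64(133), np.int64(128), np.int64(127), np.int64(126), np.int64(122), 0, 0, 0, 0, 0, 0, 0, 0, 0, 0, 0, 0, 0, 0, 0, 0, 0, 0, 0, 0, 0, 0, 0, 0, 0, 0, 0, 0, 0, 0, 0, 0, 0, 0]
```

Both blades are home, but their tops lean about 9 mm toward the robot, within the slot play. I'll push each one flush against its backstop, wide first.

Request:
apply_moves(
  delta_pos=[
    [4.3, 0, 2.6],
    [4.3, 0, 3],
    [0, 0, 4],
    [0, 0, 4],
    [0, 0, 3],
    [0, 0, 0],
    [1.5, 0, 0],
    [1.5, 0, 0],
  ],
  twist=[0, 0, 0, 0, 0, 0, 0, 0],
)

```text
t: 35.35
tool_pos: [0.5371, 0.0901, 0.1265]
orientation: [-3.14, 0.092, -0.003]
force: [-0.3, 0.1, -0.1]
opening: 0.0052
gripper_force: 0.0
```

Request:
apply_moves(
  delta_pos=[
    [0.5, 0, 0],
    [0.4, 0, 0],
    [0.4, 0, 0],
    [0.3, 0, 0],
    [0, 0, 0],
  ],
  twist=[0, 0, 0, 0, 0],
)

```text
t: 35.98
tool_pos: [0.5513, 0.0892, 0.1247]
orientation: [-3.14, 0.091, 0.0]
force: [0.9, 0.2, -0.8]
opening: 0.0052
gripper_force: 0.0
```

Request:
apply_moves(
  delta_pos=[
    [0.2, 0, 0],
    [0.2, 0, 0],
    [0.1, 0, 0],
    [0, 0, 0],
  ],
  twist=[0, 0, 0, 0],
)

```text
t: 36.48
tool_pos: [0.5563, 0.0889, 0.1246]
orientation: [3.14, -0.091, -0.0]
force: [0.3, -0.2, -0.1]
opening: 0.005
gripper_force: 0.0
```

Request:
apply_moves(
  delta_pos=[
    [0.1, 0, 0],
    [0.1, 0, 0],
    [0, 0, 0],
  ],
  twist=[0, 0, 0],
)

```text
t: 36.85
tool_pos: [0.5576, 0.0889, 0.1247]
orientation: [-3.14, 0.091, 0.003]
force: [-4.8, 1.0, 4.6]
opening: 0.0047
gripper_force: 2.7
```

Request:
apply_moves(
  delta_pos=[
    [-0.2, 0, 0],
    [-0.5, 0, 0],
    [-3, 0, 0],
    [-3, 0, -4],
    [-4, 0, -6],
    [-4, 0, -6],
    [0, 0, 0],
    [0, 0, 0],
  ],
  twist=[0, 0, 0, 0, 0, 0, 0, 0],
)

```text
t: 37.85
tool_pos: [0.4222, 0.0968, 0.2685]
orientation: [-3.14, 0.091, -0.002]
force: [0.4, -0.1, -0.1]
opening: 0.0051
gripper_force: 0.0
```

```bash
sed -i 's/o.append(.*/o.append(int(p[0]) if p[0]>1.5*p[2]+5 else 0)/' lean.py; python3 - <<'E'
from h import *
snap("wrist","e2")
from plant import robot
s=robot.read_state();print(s["tool_pos"],s["t"])
E
python3 lean.py e2|tail -2
```

```text
[0.42187741 0.09664681 0.26746094] 37.9
w -0.7 [0, 0, 0, 0, 0, 0, 0, 0, 0, 60, 67, 68, 68, 68, 67, 67, 63, 53, 55, 67, 68, 68, 65, 82, 104, 116, 120, 119, 120, 121, 119, 0, 0, 0, 0, 0, 0, 0, 0, 0, 0, 0, 0, 0, 0, 0, 0, 0, 0, 0, 0, 0, 0, 0, 0, 0, 0, 0, 0, 0]
w 0.7 [0, 0, 0, 0, 0, 0, 0, 0, 0, 81, 98, 90, 79, 70, 69, 67, 64, 52, 58, 67, 67, 68, 67, 90, 108, 118, 120, 120, 121, 121, 120, 0, 0, 0, 0, 0, 0, 0, 0, 0, 0, 0, 0, 0, 0, 0, 0, 0, 0, 0, 0, 0, 0, 0, 0, 0, 0, 0, 0, 0]
```

Request:
apply_moves(
  delta_pos=[
    [1.5, -4.3, 0],
    [1.5, -4.3, 0],
    [1.5, -4.3, 0],
    [1.34, -4.2, 0],
    [0, 0, 0],
    [0, 0, 0],
    [0, 0, 0],
    [0, 0, 0],
  ],
  twist=[0, 0, 0, 0, -0.14, -0.136, 0, 0],
)

```text
t: 38.9
tool_pos: [0.4902, 0.2637, 0.2672]
orientation: [3.123, 0.336, -0.003]
force: [-0.6, -0.3, 0.2]
opening: 0.005
gripper_force: 0.0
```

Request:
apply_moves(
  delta_pos=[
    [0, 0, 4],
    [0, 0, 4],
    [0, 0, 4],
    [0, 0, 2.2],
    [0, 0, 0],
    [0, 0, 0],
  ],
  twist=[0, 0, 0, 0, 0, 0],
)

```text
t: 39.65
tool_pos: [0.4911, 0.2642, 0.1278]
orientation: [-3.123, -0.34, -0.002]
force: [0.0, 0.4, 0.3]
opening: 0.0049
gripper_force: 0.0
```

Request:
apply_moves(
  delta_pos=[
    [1.5, 0, 0],
    [1.3, 0, 0],
    [0.5, 0, 0],
    [0.4, 0, 0],
    [0.4, 0, 0],
    [0.3, 0, 0],
    [0.2, 0, 0],
    [0, 0, 0],
  ],
  twist=[0, 0, 0, 0, 0, 0, 0, 0],
)

```text
t: 40.65
tool_pos: [0.5354, 0.274, 0.1266]
orientation: [-3.123, -0.341, 0.0]
force: [-0.4, -0.1, 0.0]
opening: 0.005
gripper_force: 0.0
```

Request:
apply_moves(
  delta_pos=[
    [0.1, 0, 0],
    [0.1, 0, 0],
    [0.1, 0, 0],
    [0, 0, 0],
  ],
  twist=[0, 0, 0, 0],
)

```text
t: 41.15
tool_pos: [0.5382, 0.2746, 0.1267]
orientation: [3.123, 0.341, -0.0]
force: [-1.5, 0.1, 0.4]
opening: 0.0052
gripper_force: 0.7
```

Request:
apply_moves(
  delta_pos=[
    [0.1, 0, 0],
    [0.05, 0, 0],
    [0, 0, 0],
  ],
  twist=[0, 0, 0],
)

```text
t: 41.52
tool_pos: [0.5389, 0.2748, 0.1266]
orientation: [3.123, 0.342, -0.003]
force: [-5.8, -1.6, 5.3]
opening: 0.0049
gripper_force: 3.4
```

Request:
apply_moves(
  delta_pos=[
    [-0.2, 0, 0],
    [-0.5, 0, 0],
    [-3, 0, 0],
    [-3, 0, -4],
    [-4, 0, -6],
    [-4, 0, -6],
    [0, 0, 0],
    [0, 0, 0],
  ],
  twist=[0, 0, 0, 0, 0, 0, 0, 0],
)

```text
t: 42.52
tool_pos: [0.4067, 0.2455, 0.2706]
orientation: [-3.123, -0.342, -0.002]
force: [-0.2, 0.1, -0.4]
opening: 0.0048
gripper_force: 0.0
```

```bash
python3 - <<'E'
from h import *
snap("wrist","e3")
from plant import robot
s=robot.read_state();print(s["tool_pos"],s["t"])
E
python3 lean.py e3
```

```text
[0.40637866 0.24532982 0.26944304] 42.575
n -0.7 [0, 0, 0, 0, 0, 0, 0, 0, 0, 34, 38, 41, 46, 45, 50, 51, 55, 59, 66, 65, 53, 50, 65, 74, 86, 101, 100, 97, 172, 217, 228, 228, 228, 228, 228, 225, 190, 0, 0, 0, 0, 0, 0, 0, 0, 0, 0, 0, 0, 0, 0, 0, 0, 0, 0, 0, 0, 0, 0, 0]
n 0.7 [0, 0, 0, 0, 0, 0, 0, 0, 61, 85, 98, 102, 101, 101, 103, 101, 101, 102, 102, 96, 77, 84, 98, 102, 101, 100, 99, 99, 172, 215, 228, 228, 227, 227, 229, 224, 0, 0, 0, 0, 0, 0, 0, 0, 0, 0, 0, 0, 0, 0, 0, 0, 0, 0, 0, 0, 0, 0, 0, 0]
w -0.7 [178, 176, 174, 174, 172, 174, 172, 171, 172, 174, 174, 172, 175, 172, 172, 173, 173, 172, 170, 168, 150, 121, 97, 116, 219, 226, 225, 225, 225, 225, 219, 186, 169, 170, 168, 167, 165, 165, 167, 170, 168, 166, 167, 169, 169, 168, 169, 167, 167, 167, 166, 165, 167, 170, 169, 170, 168, 166, 165, 166]
w 0.7 [0, 0, 0, 76, 95, 98, 99, 98, 98, 99, 96, 99, 99, 93, 75, 75, 90, 97, 97, 98, 97, 95, 97, 192, 222, 226, 226, 225, 226, 226, 221, 191, 171, 169, 169, 167, 173, 174, 172, 171, 171, 169, 170, 171, 170, 170, 170, 171, 169, 169, 171, 172, 173, 174, 167, 166, 168, 169, 168, 168]
```

```bash
python3 -c "
from plant import robot
print(robot.close_job())"
```

```text
the job is handed in; nothing more can be done
None
```

Both blades are fitted in their valves, narrow first, upright within about 2° and pushed fully home; both are released, nothing else was handled, and the job went in at about 42.6 s (the verdict wasn't shown to me).

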